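Load a vial rack through the spring gate of an analyser's draught hood

TASK

Load the blue vial rack into the analyser: with one fingertip push the red finger rail aside to hold the spring gate open, and with another finger push the rack by its steel lip along the lane, past the gate, until it is fully home against the stop inside the clear hood. Keep holding the gate wide open, so that it never touches the rack or the vials, until the rack is home, then let go, so that the gate swings shut behind it. Only push: do not lift the rack out of its lane, and leave the bottle, the beaker and the igniter where they are.

Things in the scene. Friction and masses are not known exactly. Their poses are not given: they have to be found in the camera images.
- loader: Fixed analyser. Origin on the bench (z 0), on the lane's centre line, in the plane of the shut gate. Its +x is the feed direction: open lane at x < 0, gate at x = 0, hood at x > 0; y is left of the feed, z up. Lane bed: top 8 mm above the bench, x -240 to 135, y -50 to 75 mm. Guide rails along x at y = -20 to -16 and 16 to 20 mm, tops 18 mm above the bench.
- stop (a point): Centre of the face of the black end stop inside the clear hood, at loader x = +95 mm, y = 0, 20 mm above the bench. Hood: x 6 to 135, y -30 to 30 mm, top 75 mm above the bench, mouth 42 mm wide and 57 mm high. Beyond it a white console 300 mm high from x = 137 mm on; beside it (y 110 to 260, x 15 to 145 mm) a steel deck with a domed cup, 130 mm high.
- gate (a joint): Gate angle, rad: 0 shut (spring and weight), 1.40 end of travel. An orange blade 44 x 44 mm stands across the lane at x = 0, 21 to 65 mm above the bench (the rack's tongue fits under it). It swings up and over to the loader's +y in its own plane; the rack cannot push it open. From 0.95 rad it is clear of rack and vials. It shuts by itself when released; 1 to 3 N on the rail hold it.
- gate_shaft (a point): Point on the gate's hinge axis: a shaft 7 mm thick along the loader's x, at y = 42 mm, 18 mm above the bench, from x = -229 to 3 mm (point at x = -110 mm). Two bearing blocks at x = -222 and -20 mm, 10 x 20 mm, tops 26 mm above the bench: a fingertip that crosses over it must stay higher.
- gate_rail (a point): Middle of the red finger rail: round bar 8 mm thick along the loader's x, x = -209 to -13 mm (point at -110), on two thin arms 50 mm from the shaft. Push it towards the loader's +y to open. Shut: y = 21 mm, 63 mm above the bench. At angle q: y = 42 + 50 cos(2.007 - q), height 18 + 50 sin(2.007 - q) mm: y = 70 at 1.03 rad, 76 at 1.18, 83 at 1.40.
- rack: Loose blue rack in the lane, 0.2 to 0.4 kg with its four fixed vials. Origin: underside of the blue block's centre; +x towards the feed. Block 84 x 28 x 32 mm, vial caps 52 mm high; behind it a flat tongue 3 mm thick with the push lip. Starts with its nose (x = +42 mm) 15 to 55 mm before the gate. Home: nose at the stop, origin at loader x = +53 mm; the lip stays outside.
- rack_lip (a point): Centre of the rear face of the push lip, the face to push on: upright steel plate 26 mm wide, 4 mm thick, 45 mm high, from 8 to 53 mm above the bench. The face lies 87 mm behind the rack's origin (home: loader x = -34 mm); the point is 30 mm above the bench.
- bottle: Bystander: small amber bottle with blue cap, 42 mm diameter, 78 mm high, origin under its centre. Stands on the bench on the loader's -y side.
- beaker: Bystander: small glass beaker, 52 mm diameter, 62 mm high, origin under its centre. Stands on the bench on the loader's -y side.
- igniter: Bystander: black pen-shaped igniter lying on the bench on the loader's +y side, 130 mm long, 18 mm thick, origin under the middle of its handle, x along it.

How it is judged:
On the way, in this order (a step that is already met when the one before it is completed fails the run):
1. a finger holds the gate open while the rack is still outside (value of joint gate above 0.85 rad and contact force between the fingers and gate above 0.15 N and x of rack in the frame of loader below -0.035 m), for 0.1 s.
2. the rack reaches home while a finger still holds the gate open (value of joint gate above 0.85 rad and contact force between the fingers and gate above 0.15 N and x of rack in the frame of loader above 0.049 m), for 0.1 s.
At the end, for the whole second after the job is handed in: The rack rests flat in the lane within 4 mm of the stop, and the gate is shut behind it (under 0.06 rad) (x of rack in the frame of loader above 0.049 m and value of joint gate below 0.06 rad and z of rack in the frame of loader below 0.011 m and angle between rack's own z axis and vertical below 0.05 rad and linear speed of rack below 0.01 m/s); the robot touches nothing.
It fails at once if the gate touches the rack or its vials (over 0.5 N) (contact force between gate and rack above 0.5 N).
It fails at once if the rack is lifted or tipped (z of rack in the frame of loader above 0.016 m or angle between rack's own z axis and vertical above 0.15 rad).
It fails at once if a bystander is moved (distance of any of bottle, beaker, igniter from where it was at the start of the episode above 0.015 m).
It also fails if it takes over 38 s, if anything falls off the work surface, if the arm or the gripper's body presses on something with over 40 N, if the wrist force passes 120 N, or if a joint passes its speed limit or range.

ROBOT

A 6-joint arm with a two-finger parallel gripper is mounted at the origin on the work surface. World frame = base frame: x ahead of the robot, y to its left, z up, the work surface at z = 0. Lengths are in m, angles in rad, forces in N, time in s.
With the tool pointing down it reaches from about 0.425 to 0.95 m from the base axis. Payload 3.5 kg.
Tool frame: the origin (TCP) lies midway between the tips of the shut fingers; the grasp point (between the pads) lies 19 mm behind it; z points along the fingers, y is the line along which they close (so a half turn about z gives the same grasp; the last joint's range is limited). The gripper opens to 85 mm and grips with 20 to 120 N. Pads are 22 mm wide; open, the fingers measure 114 mm over their backs; the gripper's body (76 mm by 85 mm) begins 54 mm behind the grasp point. The pads swing forward as they close: fully open they stand 13 mm farther back than shut.
Start: joints at [0.988, 0.286, 1.577, -0, 1.279, -0.15], TCP at [0.283, 0.613, 0.231] pointing down, gripper open.
Joint ranges: [-2.77, 2.77], [-0.9, 2.22], [0.21, 2.48], [-1.53, 4.67], [0.24, 2.81], [-2.84, 2.84]. Speed limits (rad/s): [2.79, 2.79, 3.14, 3.14, 3.14, 3.14].

INTERFACE

Orientations are given as a unit quaternion [x, y, z, w].
In Python, from plant import ctrl, cams, order gives the robot as it stands.
- The arm moves only by the tool move_arm, never from a script. Its argument "plan" is one flat list of numbers, 7 for each row, row after row: the shift along the world's x, y, z in mm, then the turn, a rotation vector about the world's x, y, z in degrees, then the finger opening in mm, from 0 to 85.4. A call has 1 to 12 rows; each row shifts and turns the commanded pose from where the row before left it; what a row does not reach is not made up. A row lasts 1/10 s, in which the tool goes at most 50 mm and 8.59 degrees, less where a joint would pass 70% of its speed; a pose out of reach is approached as far as the arm can. A call is refused whole if a number of a shift passes 50 or a number of a turn 8.59, either way. A call with a gripper value outside its range is refused whole. The fingers move at their own pace and stop on an object; "newtons" is the grip in N (left out, the last holds). Time passes only in rows, so rows that do not move let the fingers close. It gives the time, the measured TCP pose, the force, the opening and the grip force at its end, in the units of the state.
- ctrl.get_state(): the state, without advancing time (a new reading comes with each control period).
- cams.read_camera(name): name is "scene" or "top" or "wrist"; returns a dict with "color" (420x560x3 uint8, red, green, blue), "fov_y" (degrees; the focal length in pixels is half the picture's height over the tangent of half this angle, whatever the lens; pixels are square), "cx", "cy" (the principal point, pixels), "origin" and "orientation" of the camera in the world; the wrist camera has in their place "T_tool_cam" (4x4, takes a point from camera to tool coordinates, whose origin is the TCP and whose axes are the flange's). Camera axes: x right, y up, looking along -z (the intrinsics and any distortion apply to the point x, -y, -z); pixel columns grow to the right and rows downward; lengths in m; the calibration is good to about 2 mm. The wrist camera is an equidistant fisheye: a pixel r from the principal point sees the ray r / f radians off the axis. A picture is of the moment at which its call begins: read the wrist's pose just before it. There is no depth.
- order.sign_off(): hands the job in; it is judged then, once.
The state is a dict: "time": time; "qpos": joint angles; "dq": joint speeds; "joint_efforts": joint torques, N m; "eef_pos": TCP position; "tcp_rot": TCP orientation; "contact_force": force on the tool from outside, world axes, zero at the start; "wrist_torque": the same for the moment, N m; "opening": opening from 0.0 (shut) to 1.0 (fully open); "finger_force": force on a finger pad.
Only numpy, scipy, OpenCV 4.12 (cv2) and the standard library are available. Lean on these libraries where they do the work, as an engineer would, in place of code of your own. Each camera call takes 0.05 s, during which the arm holds its last target. There are 200 camera calls.

## Working session

There is one attempt and no reset: what is moved stays moved. The work goes in short steps, Python scripts to look and compute and a tool call to move; the robot and the scene stay as the last step left them, time stands still between calls to the robot, and variables do not carry over. Pictures are saved under pics/ and viewed, at most 13 in all, crops included, and the job is handed in when it is done.

Besides the shell and the picture viewer there is one more tool, called as name(argument=value, ...) on one line, values as JSON. move_arm: Moves the arm, as the interface text tells. Its arguments: {"type":"object","properties":{"plan":{"type":"array","items":{"type":"number"}},"newtons":{"type":"number"}},"required":["plan"]}

```bash
mkdir -p pics; ls; python3 - <<'E'
from plant import ctrl,cams
import cv2,numpy as np
s=ctrl.get_state();print(s['time'],s['eef_pos'],s['tcp_rot'],s['opening'])
for n in['scene','top']:
    c=cams.read_camera(n);cv2.imwrite(f'pics/{n}.png',c['color'][:,:,::-1]);np.save(f'{n}.npy',c,allow_pickle=True)
    print(n,{k:v for k,v in c.items() if k!='color'})
E
```

```text
pics
0.0 [0.28272637 0.61222808 0.22996966] [ 2.14721217e-01  9.76674700e-01 -1.07933992e-03 -4.04234759e-04] 0.9994686404483407
scene {'fov_y': 57.4824306936994, 'cx': 279.66803627080446, 'cy': 211.34896229678068, 'origin': array([1.03283602, 0.00374829, 0.63518845]), 'orientation': array([0.25338592, 0.25328549, 0.66727654, 0.65298089])}
top {'fov_y': 46.40733702715902, 'cx': 291.0562915590286, 'cy': 218.46087666862462, 'origin': array([ 0.35428107, -0.01933129,  0.90897908]), 'orientation': array([ 0.07867319, -0.0681924 , -0.66701368,  0.7377351 ])}
```

View pics/scene.png

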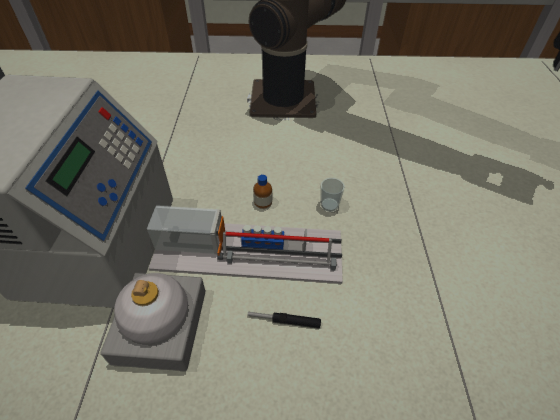

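View pics/top.png

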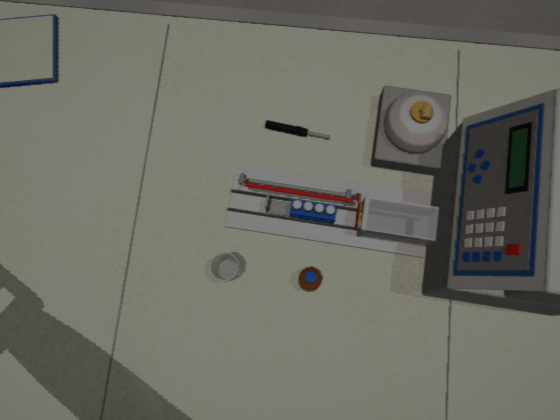

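```bash
cat > h.py <<'E'
import numpy as np,cv2
from scipy.spatial.transform import Rotation as R
def ray(c,u,v):
    f=c['color'].shape[0]/2/np.tan(np.radians(c['fov_y'])/2)
    d=np.array([(u-c['cx'])/f,-(v-c['cy'])/f,-1.])
    return np.array(c['origin']),R.from_quat(c['orientation']).apply(d)
def onz(c,u,v,z):
    o,d=ray(c,u,v);return o+d*(z-o[2])/d[2]
def proj(c,p):
    f=c['color'].shape[0]/2/np.tan(np.radians(c['fov_y'])/2)
    q=R.from_quat(c['orientation']).inv().apply(np.array(p)-c['origin'])
    return c['cx']-f*q[0]/q[2],c['cy']+f*q[1]/q[2]
def barends(c,m):
    n,l,st,_=cv2.connectedComponentsWithStats(m.astype(np.uint8),connectivity=8)
    ys,xs=np.nonzero(m);P=np.c_[xs,ys].astype(float);mu=P.mean(0)
    d=np.linalg.svd(P-mu,full_matrices=False)[2][0];t=(P-mu)@d
    return mu+d*t.min(),mu+d*t.max()
E
python3 - <<'E'
from h import *
for n in['top','scene']:
    c=np.load(n+'.npy',allow_pickle=True).item();i=c['color'].astype(int);r,g,b=i[...,0],i[...,1],i[...,2]
    m=(r>110)&(g<50)&(b<50)
    roi=np.zeros_like(m); 
    if n=='top': roi[170:215,235:365]=1
    else: roi[225:250,215:345]=1
    e=barends(c,m&roi)
    for p in e: print(n,'rail',p,onz(c,*p,.063))
    blu=(b>90)&(r<70)&(b>1.6*r)&(b>g*1.3)
    ro=np.zeros_like(m)
    if n=='top': ro[190:230,270:345]=1
    else: ro[225:255,230:300]=1
    ys,xs=np.nonzero(blu&ro);print('blue',xs.min(),xs.max(),ys.min(),ys.max(),cv2.minAreaRect(np.c_[xs,ys].astype(np.float32)))
    crop=c['color'][140:300,200:460] if n=='top' else c['color'][190:300,130:360]
    cv2.imwrite(f'pics/{n}_c.png',cv2.resize(crop,None,fx=3,fy=3,interpolation=cv2.INTER_CUBIC)[:,:,::-1])
E
```

```text
top rail [244.89091622 183.71295209] [0.58711902 0.09115898 0.063     ]
top rail [352.13440942 200.12152408] [ 0.57606455 -0.10232671  0.063     ]
blue 290 336 199 219 ((313.0693664550781, 209.0491180419922), (45.31304168701172, 14.369403839111328), 8.746162414550781)
scene rail [225.94741102 232.80955052] [ 0.57566758 -0.10333548  0.063     ]
scene rail [328.03629245 239.44131697] [0.58690006 0.09091587 0.063     ]
blue 241 283 229 241 ((262.25494384765625, 235.04872131347656), (42.17039108276367, 10.751839637756348), 3.6913859844207764)
```

View pics/top_c.png

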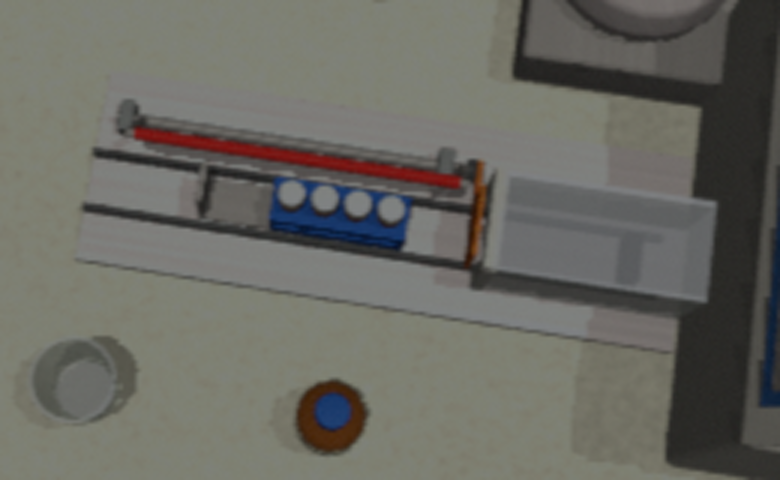

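```bash
cat >> h.py <<'E'
f_=np.array([-0.0573,-0.9984]);l_=np.array([0.9984,-0.0573]);O_=np.array([0.5541,-0.1155])
def toL(p): d=np.array(p[:2])-O_;return 1e3*np.array([d@f_,d@l_])
def toW(x,y): return O_+(x*f_+y*l_)/1e3
E
python3 - <<'E'
from h import *
c=np.load('top.npy',allow_pickle=True).item();s=np.load('scene.npy',allow_pickle=True).item()
P=lambda u,v,z:print((u,v),z,toL(onz(c,200+u/3,140+v/3,z)).round(1))
print('lip top');P(209,166,.053);P(203,215,.053)
print('lip top front/rear mid');P(204,172,.053)
print('block rear top');P(275,178,.040);P(272,222,.04);print('caps');[P(a,b,.060) for a,b in((291,194),(390,209))]
print('bearings');P(128,107,.026);P(447,157,.026)
print('bed corners');P(77,260,.008);P(110,76,.008);P(668,350,.008)
print('gate blade');P(479,165,.065);P(471,265,.065)
print('bottle');P(333,411,.078);print('beaker');P(78,375,.062);P(82,390,0.)
E
```

```text
lip top
(209, 166) 0.053 [-161.7    9.4]
(203, 215) 0.053 [-160.2  -21. ]
lip top front/rear mid
(204, 172) 0.053 [-164.     5.2]
block rear top
(275, 178) 0.04 [-121.8   11.5]
(272, 222) 0.04 [-119.3  -15.9]
caps
(291, 194) 0.06 [-110.    -1.7]
(390, 209) 0.06 [-50.7  -1.5]
bearings
(128, 107) 0.026 [-220.5   45.8]
(447, 157) 0.026 [-19.1  45. ]
bed corners
(77, 260) 0.008 [-237.1  -52.1]
(110, 76) 0.008 [-238.4   69.5]
(668, 350) 0.008 [133.  -50.4]
gate blade
(479, 165) 0.065 [-2.6 32. ]
(471, 265) 0.065 [  0.6 -28.5]
bottle
(333, 411) 0.078 [ -66.6 -126.5]
beaker
(78, 375) 0.062 [-214.8 -127.7]
(82, 390) 0.0 [-220.2 -130.8]
```

View pics/scene_c.png

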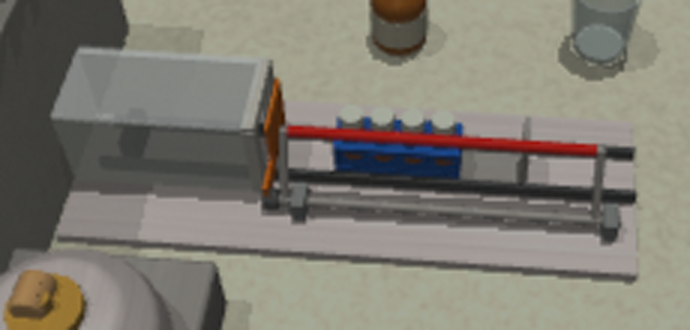

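move_arm(plan=[22,-45,0,0,0,-6,50,22,-45,0,0,0,-6,50,22,-45,0,0,0,-6,50,22,-45,0,0,0,-6,50,22,-45,0,0,0,-6,50,22,-45,0,0,0,-6,50,22,-45,0,0,0,-6,50,22,-45,0,0,0,-6,50,22,-45,0,0,0,-6,50,22,-45,0,0,0,-6,50,22,-45,0,0,0,-6,50,8,-47,0,0,0,-2.5,50])

```text
time: 1.3
eef_pos: [0.5336, 0.0695, 0.231]
tcp_rot: [0.728, 0.685, 0.0, 0.0]
contact_force: [0.3, 0.1, 0.3]
opening: 0.588
finger_force: 0.0
```

move_arm(plan=[0,0,-40,0,0,0,50,0,0,-40,0,0,0,50,0,0,0,0,0,0,50,0,0,0,0,0,0,50])

```text
time: 1.7
eef_pos: [0.5321, 0.0718, 0.1509]
tcp_rot: [0.727, 0.687, -0.001, -0.001]
contact_force: [0.2, 0.1, 1.5]
opening: 0.585
finger_force: 0.0
```

```bash
cat >> h.py <<'E'
def st():
    from plant import ctrl
    s=ctrl.get_state();r=R.from_quat(s['tcp_rot']).as_matrix()
    print('t',round(s['time'],2),'W',np.round(1e3*np.array(s['eef_pos']),1),'L',toL(s['eef_pos']).round(1),'yaw err',np.degrees(np.arctan2(*(r[:2,1]@np.c_[f_,l_]))).round(2),'tilt',r[:,2].round(3),'F',np.round(s['contact_force'],2),'op',round(s['opening'],3));return s
E
python3 - <<'E'
from h import *
from plant import cams
s=st()
c=cams.read_camera('wrist');print({k:v for k,v in c.items() if k!='color'})
cv2.imwrite('pics/w1.png',c['color'][:,:,::-1])
E
```

```text
t 1.7 W [532.1  71.8 150.9] L [-185.7  -32.7] yaw err 0.01 tilt [-0.002  0.    -1.   ] F [0.2  0.06 1.49] op 0.585
{'fov_y': 65.70646984690485, 'cx': 278.4049345818917, 'cy': 208.25501857854695, 'T_tool_cam': array([[-1.45909765e-04,  9.61071560e-01,  2.76299539e-01,
         6.95422500e-02],
       [ 9.99999654e-01, -8.58881556e-05,  8.26835901e-04,
         5.10635709e-04],
       [ 8.18379327e-04,  2.76299564e-01, -9.61071215e-01,
        -1.42299602e-01],
       [ 0.00000000e+00,  0.00000000e+00,  0.00000000e+00,
         1.00000000e+00]])}
```

View pics/w1.png

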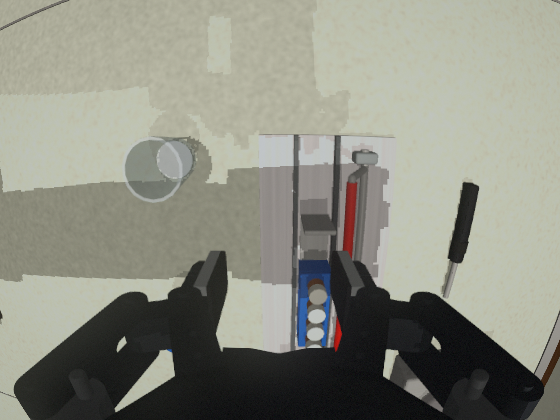

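```bash
python3 - <<'E'
from h import *
from plant import cams
c=cams.read_camera('wrist');T=np.linalg.inv(c['T_tool_cam'])
f=210/np.tan(np.radians(c['fov_y'])/2)
def pw(p):
    q=T[:3,:3]@np.array(p)/1e3+T[:3,3];v=np.array([q[0],-q[1],-q[2]]);r=np.hypot(v[0],v[1]);th=np.arctan2(r,v[2])
    return (c['cx']+f*th*v[0]/r,c['cy']+f*th*v[1]/r)
i=np.ascontiguousarray(c['color'][:,:,::-1])
im=cv2.resize(i[230:400,160:420],None,fx=3,fy=3,interpolation=cv2.INTER_CUBIC)
for z,col in((0,(0,255,0)),(-5,(0,255,255)),(-10,(255,0,255))):
  for y in(25,32,39.5,-25,-32,-39.5):
    for x in (-11,11):
      u,v=pw((x,y,z));cv2.circle(im,(int((u-160)*3),int((v-230)*3)),3,col,-1)
im=np.clip(im.astype(float)*1.8,0,255);cv2.imwrite('pics/w2.png',im)
E
```

```text
[ WARN:0@1.714] global loadsave.cpp:1063 imwrite_ Unsupported depth image for selected encoder is fallbacked to CV_8U.
```

View pics/w2.png

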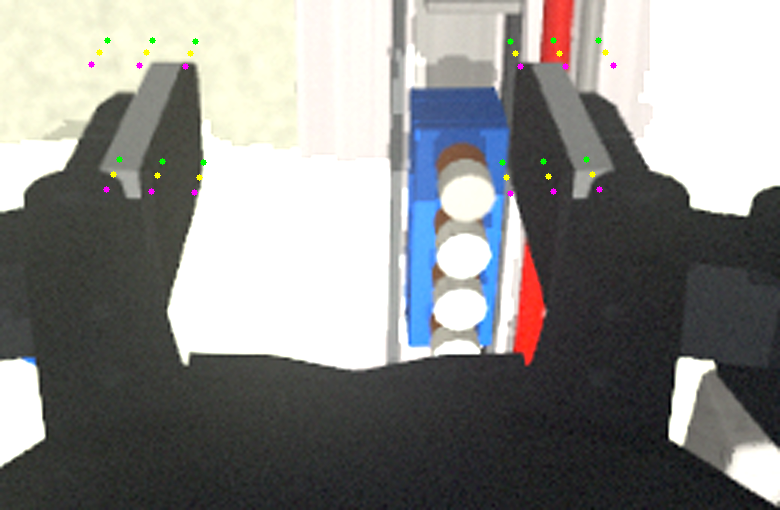

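move_arm(plan=[0,0,-35,0,0,0,54,0,0,-35,0,0,0,54,0,0,-30,0,0,0,54,0,0,-18,0,0,0,54,0,0,0,0,0,0,54])

```text
time: 2.3
eef_pos: [0.5321, 0.0721, 0.0327]
tcp_rot: [0.727, 0.687, -0.001, -0.001]
contact_force: [0.2, -0.6, -0.5]
opening: 0.63
finger_force: 0.0
```

move_arm(plan=[8,-0.5,0,0,0,0,54,8,-0.5,0,0,0,0,54,8,-0.5,0,0,0,0,54,8,-0.5,0,0,0,0,54,7,-0.4,0,0,0,0,54,7,-0.4,0,0,0,0,54,6,-0.3,0,0,0,0,54,5,-0.3,0,0,0,0,54,5,-0.3,0,0,0,0,54,0,0,0,0,0,0,54])

```text
time: 3.3
eef_pos: [0.5926, 0.068, 0.0312]
tcp_rot: [0.727, 0.686, -0.002, -0.002]
contact_force: [-5.5, 0.1, -4.8]
opening: 0.632
finger_force: 2.6
```

```bash
python3 - <<'E'
from h import *
from plant import cams
s=st()
a=cams.read_camera('wrist')['color'];b=cams.read_camera('scene');np.save('scene2.npy',b,allow_pickle=True);b=b['color']
cv2.imwrite('pics/w3.png',np.hstack([cv2.resize(a,(400,300)),cv2.resize(b[180:300,160:360],(400,240),interpolation=2)[:240].copy() if 0 else cv2.copyMakeBorder(cv2.resize(b[180:300,160:360],(400,240),interpolation=2),0,60,0,0,0)])[:,:,::-1])
E
```

```text
t 3.3 W [592.6  68.   31.2] L [-185.4   27.9] yaw err 0.01 tilt [-0.006  0.    -1.   ] F [-5.55  0.15 -4.84] op 0.632
```

View pics/w3.png

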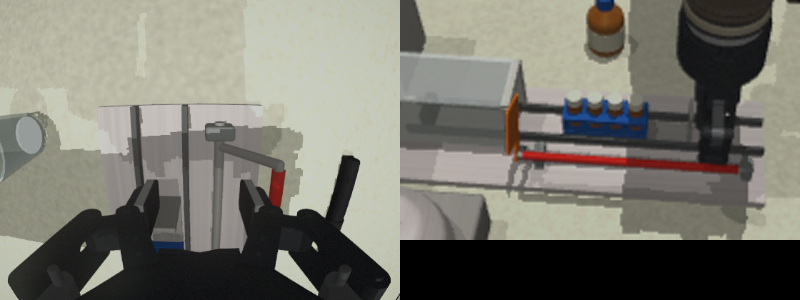

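```bash
cat >> h.py <<'E'
def gate(c,rows=(225,275)):
    i=c['color'].astype(int);r,g,b=i[...,0],i[...,1],i[...,2];m=(r>90)&(g<45)&(b<45)
    k=np.zeros_like(m);k[rows[0]:rows[1],215:345]=1;m&=k
    ys,xs=np.nonzero(m);out=[]
    for lo in np.percentile(xs,[25,50,75]):
        v=ys[xs==int(lo)].mean()
        best=min((np.hypot(toL(p)[1]-42-50*np.cos(2.007-q),0),q) for q in np.arange(0,1.5,.005) for p in[onz(c,int(lo),v,.018+.05*np.sin(2.007-q))])
        out.append((round(best[1],3),round(best[0],1)))
    print('gate',out,'xend',m.sum())
E
python3 - <<'E'
from h import *
c=np.load('scene.npy',allow_pickle=True).item();gate(c)
c=np.load('scene2.npy',allow_pickle=True).item();gate(c)
E
```

```text
gate [(np.float64(0.015), np.float64(0.1)), (np.float64(0.005), np.float64(0.0)), (np.float64(0.03), np.float64(0.0))] xend 317
gate [(np.float64(1.13), np.float64(0.1)), (np.float64(1.105), np.float64(0.0)), (np.float64(1.115), np.float64(0.1))] xend 388
```

move_arm(plan=[1.5,-2,0,0,0,0,54,-0.3,-5,0,0,0,0,54,-0.5,-8,0,0,0,0,54,-0.5,-8,0,0,0,0,54,-0.5,-8,0,0,0,0,54,-0.4,-8,0,0,0,0,54,-0.4,-8,0,0,0,0,54,-0.4,-8,0,0,0,0,54,0,0,0,0,0,0,54])

```text
time: 4.3
eef_pos: [0.5932, 0.0112, 0.0335]
tcp_rot: [0.727, 0.686, -0.001, 0.001]
contact_force: [-2.8, -1.3, 0.2]
opening: 0.631
finger_force: 1.5
```

```bash
python3 - <<'E'
from h import *
from plant import cams
s=st()
a=cams.read_camera('wrist')['color'];b=cams.read_camera('scene');gate(b);np.save('scene3.npy',b,allow_pickle=True);b=b['color']
cv2.imwrite('pics/w4.png',np.hstack([cv2.resize(a,(400,300)),cv2.copyMakeBorder(cv2.resize(b[180:300,160:360],(400,240),interpolation=2),0,60,0,0,0)])[:,:,::-1])
E
```

```text
t 4.3 W [593.2  11.2  33.5] L [-128.7   31.8] yaw err 0.06 tilt [ 0.    -0.002 -1.   ] F [-2.81 -1.29  0.22] op 0.631
gate [(np.float64(1.21), np.float64(0.1)), (np.float64(1.215), np.float64(0.1)), (np.float64(1.215), np.float64(0.0))] xend 369
```

View pics/w4.png

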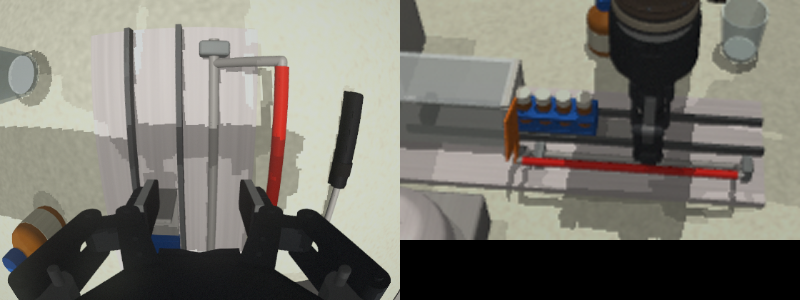

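move_arm(plan=[-0.4,-8,0,0,0,0,54,-0.5,-8,0,0,0,0,54,-0.5,-8,0,0,0,0,54,-0.5,-8,0,0,0,0,54,-0.5,-8,0,0,0,0,54,-0.5,-8,0,0,0,0,54,-0.5,-8,0,0,0,0,54,-0.5,-8,0,0,0,0,54,-0.4,-7,0,0,0,0,54,0,0,0,0,0,0,54])

```text
time: 5.4
eef_pos: [0.5889, -0.0587, 0.0335]
tcp_rot: [0.727, 0.686, -0.0, 0.0]
contact_force: [-2.3, 0.3, -0.3]
opening: 0.63
finger_force: 1.4
```

move_arm(plan=[-0.2,-3,0,0,0,0,54,-0.2,-3,0,0,0,0,54,0,0,0,0,0,0,54])

```text
time: 5.7
eef_pos: [0.5885, -0.0638, 0.0335]
tcp_rot: [0.727, 0.686, 0.0, -0.0]
contact_force: [-2.5, 3.0, 0.0]
opening: 0.633
finger_force: 2.2
```

```bash
python3 - <<'E'
from h import *
from plant import cams
s=st()
b=cams.read_camera('scene');gate(b);t=cams.read_camera('top')['color'];b=b['color']
cv2.imwrite('pics/w5.png',np.hstack([cv2.resize(t[150:270,220:420],(400,240),interpolation=2),cv2.resize(b[180:300,130:330],(400,240),interpolation=2)])[:,:,::-1])
E
```

```text
t 5.7 W [588.5 -63.8  33.5] L [-53.6  31.4] yaw err 0.01 tilt [ 0.     0.001 -1.   ] F [-2.5   3.02  0.03] op 0.633
gate [(np.float64(1.225), np.float64(0.1)), (np.float64(1.195), np.float64(0.0)), (np.float64(1.185), np.float64(0.1))] xend 380
```

View pics/w5.png

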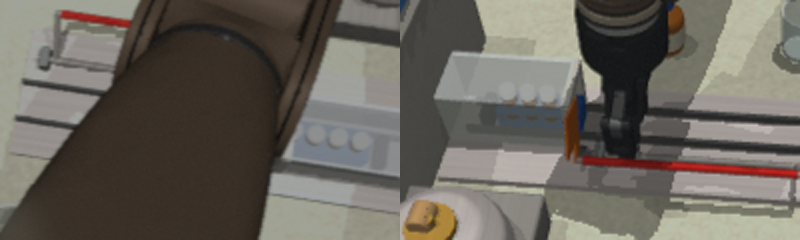

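move_arm(plan=[-0.1,-2,0,0,0,0,54,-0.1,-2,0,0,0,0,54,0,0,0,0,0,0,54])

```text
time: 6.1
eef_pos: [0.5883, -0.0676, 0.0335]
tcp_rot: [0.727, 0.686, 0.0, -0.0]
contact_force: [-3.3, 4.2, 2.5]
opening: 0.637
finger_force: 2.5
```

move_arm(plan=[-0.1,-1.5,0,0,0,0,54,-0.1,-1.5,0,0,0,0,54,0,0,0,0,0,0,54])

```text
time: 6.4
eef_pos: [0.5881, -0.0705, 0.0335]
tcp_rot: [0.727, 0.686, 0.0, -0.0]
contact_force: [-2.7, 4.9, 1.3]
opening: 0.633
finger_force: 2.5
```

move_arm(plan=[-0.1,-1,0,0,0,0,54,-0.1,-1,0,0,0,0,54,0,0,0,0,0,0,54])

```text
time: 6.7
eef_pos: [0.588, -0.0717, 0.0335]
tcp_rot: [0.728, 0.686, 0.001, -0.001]
contact_force: [-2.6, 6.3, 0.7]
opening: 0.636
finger_force: 4.2
```

```bash
python3 - <<'E'
from h import *
from plant import cams
s=st()
b=cams.read_camera('scene');gate(b);np.save('scene4.npy',b,allow_pickle=True)
cv2.imwrite('pics/w6.png',cv2.resize(b['color'][195:275,140:260],(780,520),interpolation=2)[:,:,::-1])
for o in(41,49,53): print(o,[np.round((np.array(proj(b,[*toW(o+dx,0),.06]))-[140,195])*6.5) for dx in(-30,30)], 'nosetop', np.round((np.array(proj(b,[*toW(o+42,14),.04]))-[140,195])*6.5))
E
```

```text
t 6.7 W [588.  -71.7  33.5] L [-45.7  31.3] yaw err 0.08 tilt [ 0.     0.003 -1.   ] F [-2.65  6.31  0.72] op 0.636
gate [(np.float64(1.225), np.float64(0.1)), (np.float64(1.175), np.float64(0.1)), (np.float64(1.185), np.float64(0.1))] xend 378
41 [array([491., 193.]), array([295., 180.])] nosetop [256. 255.]
49 [array([465., 191.]), array([268., 179.])] nosetop [230. 254.]
53 [array([452., 190.]), array([255., 178.])] nosetop [217. 253.]
```

View pics/w6.png

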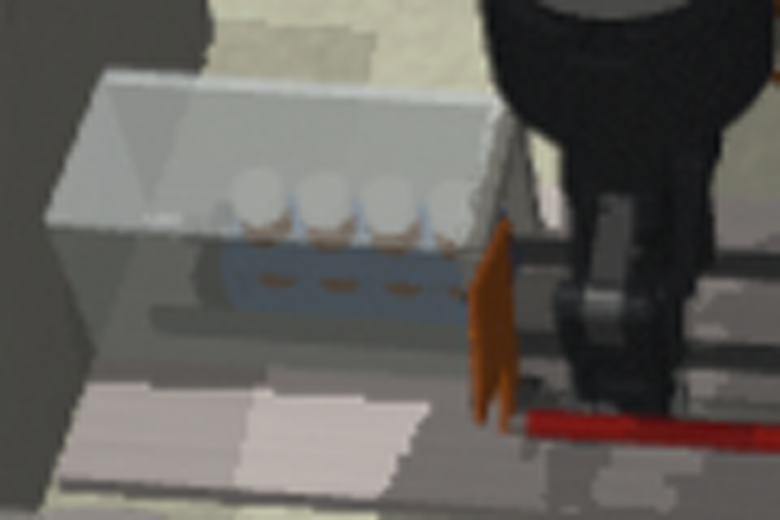

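move_arm(plan=[-0.1,-1,0,0,0,0,54,-0.1,-1,0,0,0,0,54,0,0,0,0,0,0,54,0,0,0,0,0,0,54])

```text
time: 7.15
eef_pos: [0.5879, -0.0718, 0.0335]
tcp_rot: [0.728, 0.685, 0.002, -0.002]
contact_force: [-0.9, 13.0, 2.9]
opening: 0.629
finger_force: 7.0
```

move_arm(plan=[0.1,3,0,0,0,0,54,0.3,5,0,0,0,0,54,0.6,10,0,0,0,0,54,0.8,14,0,0,0,0,54,0.8,14,0,0,0,0,54,0.8,14,0,0,0,0,54,0.6,10,0,0,0,0,54,0,0,0,0,0,0,54])

```text
time: 7.95
eef_pos: [0.5916, -0.0027, 0.0333]
tcp_rot: [0.726, 0.687, 0.0, -0.001]
contact_force: [-1.4, 2.8, 1.3]
opening: 0.632
finger_force: 1.3
```

move_arm(plan=[-4,0.2,0,0,0,0,54,-6,0.3,0,0,0,0,54,-6,0.4,0,0,0,0,54,-6,0.4,0,0,0,0,54,-6,0.4,0,0,0,0,54,-6,0.4,0,0,0,0,54,-6,0.3,0,0,0,0,54,-6,0.3,0,0,0,0,54,-6,0.3,0,0,0,0,54,-6,0.3,0,0,0,0,54,-6,0.3,0,0,0,0,54,-2,0.1,0,0,0,0,54])

```text
time: 9.15
eef_pos: [0.5252, -0.0013, 0.0334]
tcp_rot: [0.727, 0.686, 0.0, 0.0]
contact_force: [-0.1, 0.7, -0.5]
opening: 0.628
finger_force: 0.0
```

move_arm(plan=[0,0,0,0,0,0,54,0,0,20,0,0,0,54,0,0,35,0,0,0,54,0,0,40,0,0,0,54,0,0,40,0,0,0,54,0,0,40,0,0,0,54,-10,40,20,0,0,0,54,-10,45,0,0,0,0,54,-10,45,0,0,0,0,54,-10,45,0,0,0,0,54,-10,40,0,0,0,0,54,0,0,0,0,0,0,54])

```text
time: 10.35
eef_pos: [0.4744, 0.2176, 0.2286]
tcp_rot: [0.725, 0.689, 0.001, -0.0]
contact_force: [0.3, -0.9, 0.5]
opening: 0.632
finger_force: 0.0
```

```bash
python3 - <<'E'
from h import *
from plant import cams
s=st()
b=cams.read_camera('scene');gate(b,(222,275));t=cams.read_camera('top')['color']
cv2.imwrite('pics/w7.png',np.hstack([cv2.resize(t[150:300,210:450],(400,250),interpolation=2),cv2.resize(b['color'][170:330,130:370],(400,250),interpolation=2)])[:,:,::-1])
E
```

```text
t 10.35 W [474.4 217.6 228.6] L [-328.   -98.7] yaw err -0.31 tilt [ 0.     0.002 -1.   ] F [ 0.32 -0.89  0.48] op 0.632
gate [(np.float64(0.055), np.float64(0.1)), (np.float64(0.0), np.float64(0.0)), (np.float64(0.025), np.float64(0.0))] xend 311
```

View pics/w7.png

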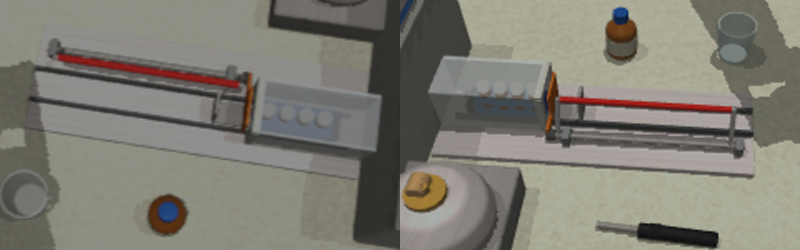

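The rack is home in the hood, the gate is shut behind it, and the bystanders have not moved, so I'm handing the job in.

```bash
python3 -c "
from plant import order
print(order.sign_off())"
```

```text
the job is handed in; nothing more can be done
None
```

The job is handed in at about 10 s: the rack is home against the stop (blocked at 13 N), the gate was held open at about 1.2 rad and is now shut behind it, and the arm is clear of everything; the judge's result was not shown.

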